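# Offer up a gilded moulding over the gluing jig

## Robot

A 6-joint arm with a two-finger parallel gripper is mounted at the origin on the work surface; the furniture and walls round the work are solid. World frame = base frame: x ahead of the robot, y to its left, z up, the work surface at z = 0. Lengths are in m, angles in degrees, forces in N, time in s.
With the tool pointing down it reaches from about 0.3 to 0.75 m from the base axis. Payload 8.5 kg.
Tool frame: the origin (TCP) lies midway between the tips of the shut fingers; the grasp point (between the pads) lies 19 mm behind it; z points along the fingers, y is the line along which they close (so a half turn about z gives the same grasp; the last joint's range is limited). The gripper opens to 85 mm and grips with 20 to 120 N. Pads are 22 mm wide; open, the fingers measure 114 mm over their backs; the gripper's body (76 mm by 85 mm) begins 54 mm behind the grasp point. The pads swing forward as they close: fully open they stand 13 mm farther back than shut.
Start: joints at [52.179, 21.807, 74.336, -0, 83.858, -12.336], TCP at [0.237, 0.496, 0.231] pointing down, gripper open.
Joint ranges: [-178.18, 178.18], [-50.72, 133.34], [12.68, 142.11], [-81.47, 261.47], [9.98, 163.14], [-165.26, 165.26]. Speed limits (degrees/s): [136.94, 136.94, 180, 180, 180, 180].

## Interface

Orientations are given as a 3x3 rotation matrix whose columns are the frame's x, y, z axes.
In Python, from rig import env, get_image, close_job gives the robot as it stands.
- The arm moves only by the tool step_arm, never from a script. Its argument "targets" is a list of rows, each a list of 2 entries, a list of its own where there are three numbers: the shift along the tool's x, y, z as a fraction of full scale, then the turn, a rotation vector about the tool's x, y, z as a fraction of full scale. In form: [[[x, y, z], [wx, wy, wz]], ...]. A call has 1 to 10 rows; each row is the pose to reach, as a shift and turn from the pose commanded when the call began, along the tool's axes at that moment; what a row does not reach only later rows make up. Full scale, the value 1, is 0.3 m for a shift and 45 degrees for a turn. A row lasts 1/12 s, in which the tool goes at most 41.7 mm and 7.16 degrees, less where a joint would pass 70% of its speed; a pose out of reach is approached as far as the arm can. A call with a number of a shift or a turn outside -1 to 1 is refused whole. A call with a gripper value outside its range is refused whole. "jaw" is the finger opening in mm, from 0 to 85.4, set as the call begins (left out, the last holds). The fingers move at their own pace and stop on an object; "grip_force" is the grip in N (left out, the last holds). Time passes only in rows, so rows that repeat a pose let the fingers close. It gives the time, the measured TCP pose, the force, the opening and the grip force at its end, in the units of the state.
- env.observe(): the state, without advancing time (a new reading comes with each control period).
- get_image(name): name is "side" or "top"; returns a dict with "img" (400x640x3 uint8, red, green, blue), "z_map" (400x640 float32, m along the optical axis (not along the pixel's ray), 0 where there is no reading), "intrinsics" (3x3 intrinsics, pixels), "rvec" (rotation vector, rad) and "tvec" (3), from world to camera coordinates, as OpenCV has them. Camera axes: x right, y down, z forward; pixel columns grow to the right and rows downward; lengths in m; the calibration is good to about 2 mm. A picture is of the moment at which its call begins.
- close_job(): hands the job in; it is judged then, once.
The state is a dict: "time_s": time; "q": joint angles; "qvel": joint speeds; "joint_efforts": joint torques, N m; "position": TCP position; "tool_rot": TCP orientation; "ft_force": force on the tool from outside, world axes, zero at the start; "wrist_torque": the same for the moment, N m; "grip_width": finger opening in m; "gripper_force": force on a finger pad.
Only numpy, scipy, OpenCV 4.12 (cv2) and the standard library are available. Lean on these libraries where they do the work, as an engineer would, in place of code of your own. Each camera call takes 0.05 s, during which the arm holds its last target. There are 200 camera calls.

## Task

Draw the gilded moulding out from under the bridge of the hold-down board without forcing it, and carry it over the pots and jars to the blue-walled gluing jig on the gilding stand. Finish holding it in the gripper, still and level, about a centimetre above the tops of the jig's walls, centred over the bed and lined up lengthwise so that it could be lowered straight in: do not let go of it, touch the jig or disturb anything else.

Things in the scene. Friction and masses are not known exactly. Their poses are not given: they have to be found in the camera images.
- moulding: The gilded moulding, a straight bar 38 (x) by 160 (y) by 18 (z) mm, sides upright for 14 mm, red line on top, about 0.07 kg. Origin: centre of its underside; y along its length, z up. It lies on the hold-down board in line with the board's y, 40 to 60 mm of its +y end under the bridge, the rest open above. Grip it from above across the 38 mm, at or just to the open side of its middle.
- hold_down_board: The hold-down board, fixed to the bench: a flat-topped wooden base 84 (x) by 210 (y) by 36 (z) mm, with the wooden bridge over its +y end. Origin: centre of its underside, on the bench. The moulding lies on its top and is drawn out level along the board's -y, where the top is flat and open.
- bridge: The wooden bridge fixed on the board; its origin and axes are the board's. It spans y = +35 to +105 mm: two cheeks 46 mm apart, a roof from 58 to 66 mm above the bench, a back stop at y = +99 mm. Under it the moulding has 4 mm free above and 4 mm on each side.
- gluing_jig: The gluing jig, fixed on the round gilding stand. Plywood base 72 (x) by 196 (y) by 10 (z) mm; blue walls 8 mm thick stand 8 mm above it round an open bed 44 (x) by 168 (y) mm. Origin: centre of its underside, on the stand's disc; y along the bed, z up. It is symmetrical: the moulding may point either way along the bed.
- bed_mouth (a point): The centre of the bed's mouth: over the middle of the jig, level with the tops of its walls, 18 mm above the jig's underside; axes as the jig's.
- turntable: The wooden gilding stand that carries the jig: round foot and disc of radius 119 mm, disc's top 176 mm above the bench. Origin: on the bench under its axis. It does not turn.
- camp_stove: Blue camping stove, fixed, radius about 67 mm, 227 mm high, beside the stand. Origin: centre of its underside. (Also fixed: the gilded clip-top jar behind and left of the hold-down board, 201 mm high, and the can of tools behind the tumbler.)
- stain_jar: Loose brown stained jar, 100 mm across, 178 mm high. Origin of this and the following: centre of the underside. It stands, with the yellow and the red pot, in the way between board and stand.
- yellow_pot: Loose yellow pigment pot with a dark lid, 57 mm across, 80 mm high.
- red_pot: Loose brick-red pigment pot with a white lid, 51 mm across, 64 mm high.
- tumbler: Loose glass tumbler, 70 mm across, 86 mm high, farther back.
- green_pot: Loose green pigment pot with a red lid, 51 mm across, 64 mm high, on the right.
- blue_pot: Loose blue pigment pot with a beige lid, 63 mm across, 72 mm high, on the right.
- spirit_bottle: Loose white bottle with a red cap and pink band, 87 mm across, 252 mm high, at the right rear.
There are look-alikes about, which are no part of the job. Leave any white look-alike of the moulding alone.

How it is judged:
By the outcome, as a careful person would: the job done as asked, in the order asked, and still so for the second after the job is handed in, while the arm keeps its last pose, push and grip.
It also fails if it takes over 48 s, if anything falls off the work surface, if the arm or the gripper's body presses on something with over 40 N, if the wrist force passes 120 N, or if a joint passes its speed limit or range.

## Working session

There is one attempt and no reset: what is moved stays moved. The work goes in short steps, Python scripts to look and compute and a tool call to move; the robot and the scene stay as the last step left them, time stands still between calls to the robot, and variables do not carry over. Pictures are saved under pics/ and viewed, at most 10 in all, crops included, and the job is handed in when it is done.

Besides the shell and the picture viewer there is one more tool, called in YAML: its name, and indented under it one key for each argument. step_arm: Moves the arm, as the interface text tells. Its arguments: {"type":"object","properties":{"targets":{"type":"array","items":{"type":"array"}},"jaw":{"type":"number"},"grip_force":{"type":"number"}},"required":["targets"]}

```bash
mkdir -p pics; ls; cat > h.py <<'E'
import numpy as np, cv2
from rig import env, get_image
def cam(n):
    d=get_image(n); R=cv2.Rodrigues(np.array(d['rvec'],float))[0]; t=np.array(d['tvec'],float).ravel()
    d['R']=R; d['t']=t; d['K']=np.array(d['intrinsics'],float); return d
def cloud(d):
    z=d['z_map']; v,u=np.mgrid[:z.shape[0],:z.shape[1]]; K=d['K']
    P=np.stack([(u-K[0,2])/K[0,0]*z,(v-K[1,2])/K[1,1]*z,z],-1)
    P=(P-d['t'])@d['R']; P[z==0]=np.nan; return P
def ray(d,u,v,h):
    r=d['R'].T@np.linalg.inv(d['K'])@np.array([u,v,1.]); c=-d['R'].T@d['t']
    return c+r*(h-c[2])/r[2]
def save(n,img): cv2.imwrite('pics/'+n,img[:,:,::-1])
E
python3 - <<'E'
from h import *
s=env.observe(); print(s)
for n in('top','side'):
    d=cam(n); save(n+'0.png',d['img']); np.savez(n+'0.npz',img=d['img'],P=cloud(d)); print(n,-d['R'].T@d['t'],d['R'][2],d['K'][0,0])
E
```

```text
pics
{'time_s': 0.0, 'q': array([ 5.21769817e+01,  2.18398617e+01,  7.43839746e+01,  5.11337165e-04,
        8.38591770e+01, -1.23370273e+01]), 'qvel': array([ 0.03158969, -0.02711524,  0.00570655, -0.06069214, -0.02631023,
       -0.03127403]), 'joint_efforts': array([ 9.80403493e-04, -4.48467743e+01, -2.31280696e+01, -1.55252287e-04,
        4.85447745e-03,  2.84683082e-06]), 'position': array([0.23648626, 0.4962373 , 0.23072695]), 'tool_rot': array([[-9.02689962e-01,  4.30290634e-01, -8.95481575e-04],
       [ 4.30291448e-01,  9.02689300e-01, -1.13902079e-03],
       [ 3.18231658e-04, -1.41350070e-03, -9.99998950e-01]]), 'ft_force': array([-0.25170992, -0.33247679,  0.3630635 ]), 'wrist_torque': array([-0.03922796,  0.05070011,  0.00549868]), 'gripper_force': 0.0, 'grip_width': 0.08546317352572468}
top [-0.25634338 -0.05654188  1.09412774] [ 0.58460981 -0.03316388 -0.81063649] 363.58535650574584
side [ 0.18259699 -1.19584869  1.01021736] [ 0.15854174  0.77262765 -0.61474469] 452.95567426477186
```

View pics/top0.png

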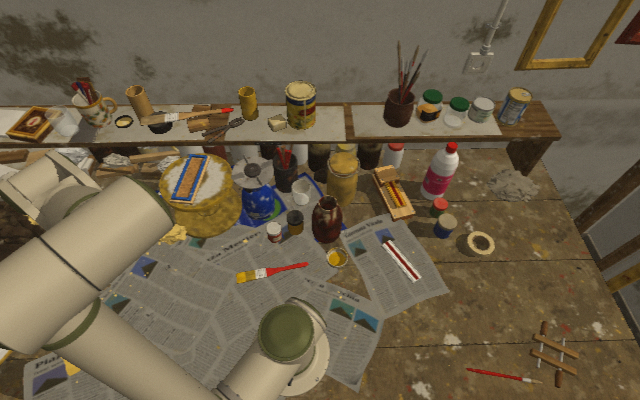

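View pics/side0.png

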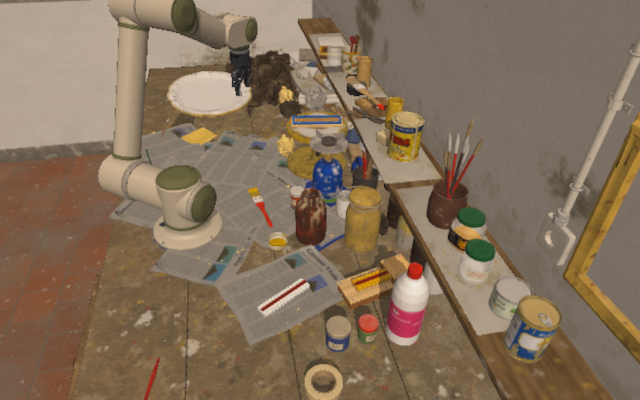

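The top view shows the hold-down board with the gilded bar at about (393,193), the jig on its stand at (190,180), the brown jar at (327,218), and the yellow and red pots at (295,220) and (274,232). There are two candidates for the moulding: the gold bar with a red line on the board, top (393,190) / side (372,278), and the white bar on the newspaper, top (401,258). The gold one on the board fits the description. I'll confirm it in a crop.

```bash
python3 - <<'E'
from h import *
t=np.load('top0.npz'); s=np.load('side0.npz')
f=lambda im,y,x,h,w,k:cv2.resize(im[y:y+h,x:x+w],None,fx=k,fy=k,interpolation=cv2.INTER_CUBIC)
a=np.hstack([f(t['img'],160,360,66,80,5),f(t['img'],145,150,66,80,5)])
b=np.hstack([f(s['img'],250,330,54,80,5),f(s['img'],100,275,54,80,5)])
save('crop.png',np.vstack([a,b])[:600])
E
```

```text
(no output)
```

View pics/crop.png

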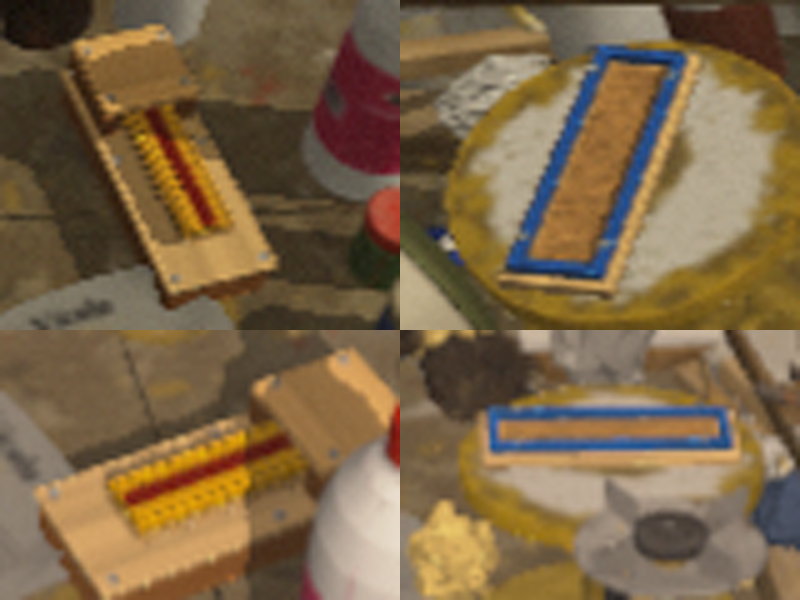

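The crop confirms it: the gold bar with the red line lies on the wooden board with its far end under the bridge, and the jig with blue walls is on the round disc. Next I measure both in both views.

```bash
cat > m.py <<'E'
from h import *
D={n:cam(n) for n in('top','side')}
box={'top':((360,160,80,66),(150,145,80,70)),'side':((330,250,75,54),(275,100,80,40))}
def comp(m):
    n,l,st,_=cv2.connectedComponentsWithStats(m.astype(np.uint8)); return l==1+np.argmax(st[1:,4])
for n,d in D.items():
    P=cloud(d); hsv=cv2.cvtColor(d['img'],cv2.COLOR_RGB2HSV).astype(int); H,S,V=hsv[...,0],hsv[...,1],hsv[...,2]
    def inb(b): m=np.zeros(H.shape,bool); x,y,w,h=b; m[y:y+h,x:x+w]=1; return m
    b0,b1=box[n]
    red=comp(inb(b0)&((H<7)|(H>174))&(S>150)&(V>50)&(P[...,2]<.08))
    gold=comp(inb(b0)&(((H>17)&(H<32)&(S>190)&(V>70))|red))
    blue=comp(inb(b1)&(H>100)&(H<125)&(S>140)&(P[...,2]>.15))
    for nm,m,h in(('red',red,.054),('gold',gold,.050),('blue',blue,.194)):
        z=np.nanmedian(P[m][:,2]); v,u=np.nonzero(m)
        W=np.array([ray(d,a,b,h) for a,b in zip(u,v)])
        r=cv2.minAreaRect((W[:,:2]*1000).astype(np.float32)); bx=cv2.boxPoints(r)
        c=W[:,:2].mean(0); ax=np.linalg.svd(W[:,:2]-c)[2][0]
        print(n,nm,m.sum(),'z',z.round(4),'rect c',np.round(r[0],1),np.round(r[1],1),'axis deg',np.degrees(np.arctan2(ax[1],ax[0])).round(1)); print(bx.round(0).tolist())
    # board top / roof
    for nm,lo,hi,b in(('boardtop',.028,.042,b0),('roof',.06,.072,b0),('jigbase',.18,.190,b1)):
        m=inb(b)&(P[...,2]>lo)&(P[...,2]<hi)&(H<22)&(V>60)
        if nm!='jigbase': m&=(S<190)
        m=comp(m); W=P[m]
        r=cv2.minAreaRect((W[:,:2]*1000).astype(np.float32)); print(n,nm,m.sum(),np.nanmedian(W[:,2]).round(4),np.round(r[0],1),np.round(r[1],1),r[2],cv2.boxPoints(r).round(0).tolist())
E
python3 m.py
```

```text
top red 107 z 0.0572 rect c [ 533.  -503.9] [67.9 39.3] axis deg -132.8
[[498.0, -522.0], [531.0, -543.0], [568.0, -486.0], [535.0, -465.0]]
top gold 160 z 0.0512 rect c [ 517.9 -372.7] [112.7  41.1] axis deg -166.2
[[458.0, -368.0], [469.0, -407.0], [578.0, -378.0], [567.0, -338.0]]
top blue 73 z 0.193 rect c [494.1 289.6] [  7.1 128.7] axis deg 172.2
[[430.0, 295.0], [557.0, 277.0], [558.0, 284.0], [431.0, 302.0]]
top boardtop 540 0.0353 [ 532.2 -371.9] [212.1  86.8] 14.274810791015625 [[419.0, -356.0], [440.0, -440.0], [646.0, -388.0], [624.0, -304.0]]
top roof 307 0.0653 [ 601.  -354.3] [73.3 75.5] 14.624401092529297 [[556.0, -327.0], [575.0, -400.0], [646.0, -382.0], [627.0, -309.0]]
top jigbase 497 0.186 [501.6 318.2] [ 41.3 164.6] 82.01813507080078 [[417.0, 309.0], [580.0, 286.0], [586.0, 327.0], [423.0, 350.0]]
side red 57 z 0.055 rect c [ 516.8 -376.3] [100.7   5.6] axis deg -165.4
[[467.0, -386.0], [469.0, -392.0], [566.0, -366.0], [565.0, -361.0]]
side gold 342 z 0.0539 rect c [ 517.6 -376.8] [110.9  40.8] axis deg -165.2
[[459.0, -371.0], [469.0, -411.0], [576.0, -382.0], [566.0, -343.0]]
side blue 55 z 0.1926 rect c [470.7 312. ] [ 55.5 128.1] axis deg -21.3
[[403.0, 296.0], [529.0, 274.0], [539.0, 328.0], [412.0, 350.0]]
side boardtop 749 0.037 [ 501.1 -380.3] [144.5  87.9] 15.23080825805664 [[420.0, -357.0], [443.0, -442.0], [582.0, -404.0], [559.0, -319.0]]
side roof 386 0.067 [ 600.5 -354.5] [70.6 78.3] 13.002975463867188 [[557.0, -324.0], [575.0, -401.0], [644.0, -385.0], [626.0, -308.0]]
side jigbase 158 0.1857 [497.9 307.3] [ 72.9 199.2] 80.0585708618164 [[394.0, 289.0], [590.0, 254.0], [602.0, 326.0], [406.0, 360.0]]
```

```bash
cat > j.py <<'E'
from h import *
for n,b in(('top',(150,145,95,75)),('side',(275,100,80,45))):
    d=cam(n); P=cloud(d); hsv=cv2.cvtColor(d['img'],cv2.COLOR_RGB2HSV).astype(int); H,S,V=hsv[...,0],hsv[...,1],hsv[...,2]
    m=np.zeros(H.shape,bool); x,y,w,h=b; m[y:y+h,x:x+w]=1
    m&=(H>98)&(H<130)&(S>90)&(V>40)&(P[...,2]>.16)&(P[...,2]<.21)
    k,l,st,_=cv2.connectedComponentsWithStats(m.astype(np.uint8),connectivity=8); print(n,st[1:,4])
    v,u=np.nonzero(m); print('z pct',np.nanpercentile(P[m][:,2],[10,50,90]).round(4))
    for nm,W in(('ray',np.array([ray(d,a,c,.194) for a,c in zip(u,v)])),('depth',P[m])):
        r=cv2.minAreaRect((W[:,:2]*1000).astype(np.float32)); print(nm,np.round(r[0],1),np.round(r[1],1),r[2],cv2.boxPoints(r).round(0).tolist())
    # bed: hole contour inside blue
    cs,hi=cv2.findContours(cv2.morphologyEx(m.astype(np.uint8),cv2.MORPH_CLOSE,np.ones((3,3))),cv2.RETR_CCOMP,cv2.CHAIN_APPROX_NONE)
    for c,hh in zip(cs,hi[0]):
        if hh[3]>=0 and cv2.contourArea(c)>50:
            W=np.array([ray(d,*q[0],.194) for q in c]); r=cv2.minAreaRect((W[:,:2]*1000).astype(np.float32)); print('hole',np.round(r[0],1),np.round(r[1],1),r[2])
    # disc
    mm=(P[...,2]>.168)&(P[...,2]<.182); Q=P[mm][:,:2]; Q=Q[np.linalg.norm(Q-[.5,.3],axis=1)<.16]
    print('disc',cv2.minEnclosingCircle((Q*1000).astype(np.float32)))
    # obstacles: max height per 50mm cell over x .2-.75,y -.45..0.45, below .4
    if n=='top':
        cells={}
        g=P.reshape(-1,3); g=g[np.isfinite(g).all(1)&(g[:,2]<.45)]
        for yy in np.arange(-.45,.5,.05):
            print('%.2f'%yy,[int(1000*max(g[(abs(g[:,0]-xx)<.025)&(abs(g[:,1]-yy)<.025)][:,2],default=0)) for xx in np.arange(.3,.8,.05)])
E
python3 j.py
```

```text
top [283]
z pct [0.1911 0.1933 0.1954]
ray [495.6 315.4] [ 59.1 185.8] 81.9438705444336 [[399.0, 299.0], [583.0, 273.0], [592.0, 332.0], [408.0, 358.0]]
depth [497.4 315.9] [ 63.1 186. ] 82.84303283691406 [[401.0, 296.0], [586.0, 273.0], [594.0, 336.0], [409.0, 359.0]]
hole [495.1 315. ] [ 51.2 172.3] 82.33973693847656
disc ((495.5467834472656, 299.1773376464844), 118.66407012939453)
-0.45 [13, 11, 4, 38, 34, 7, 239, 335, 339, 337]
-0.40 [16, 10, 12, 57, 57, 68, 239, 449, 448, 449]
-0.35 [21, 19, 40, 54, 56, 69, 237, 447, 449, 339]
-0.30 [21, 19, 6, 11, 5, 66, 240, 241, 307, 240]
-0.25 [8, 8, 7, 6, 197, 191, 239, 240, 241, 240]
-0.20 [38, 21, 21, 7, 202, 203, 239, 239, 239, 239]
-0.15 [34, 180, 179, 140, 202, 203, 239, 239, 242, 239]
-0.10 [35, 178, 179, 142, 5, 5, 239, 356, 365, 362]
-0.05 [10, 101, 126, 82, 88, 87, 239, 364, 363, 363]
-0.00 [10, 10, 83, 84, 87, 136, 238, 362, 365, 364]
0.05 [9, 66, 67, 206, 228, 228, 240, 273, 273, 241]
0.10 [7, 64, 65, 226, 225, 217, 240, 239, 338, 337]
0.15 [9, 11, 11, 227, 226, 226, 240, 246, 338, 341]
0.20 [8, 9, 176, 224, 209, 178, 239, 251, 284, 240]
0.25 [8, 10, 179, 180, 179, 195, 249, 255, 286, 253]
0.30 [12, 8, 195, 198, 197, 197, 239, 257, 285, 258]
0.35 [15, 51, 195, 196, 196, 197, 240, 284, 285, 256]
0.40 [11, 59, 179, 178, 180, 179, 239, 285, 283, 240]
0.45 [10, 44, 0, 0, 5, 2, 239, 284, 351, 351]
side [165]
z pct [0.1879 0.1925 0.1961]
ray [495.9 311.7] [ 63.6 178.1] 80.13681030273438 [[403.0, 296.0], [578.0, 265.0], [589.0, 328.0], [414.0, 358.0]]
depth [495.7 312.8] [ 70.4 177.6] 79.73943328857422 [[402.0, 294.0], [577.0, 262.0], [589.0, 332.0], [415.0, 363.0]]
hole [495.  310.6] [ 54.  176.6] 83.17901611328125
disc ((497.35394287109375, 300.062744140625), 120.95439147949219)
```

```bash
cat > go.py <<'E'
import sys
from h import *
from scipy.spatial.transform import Rotation as Ro
def go(x,y,z,yaw,s=None):
    s=s or env.observe(); R=s['tool_rot']; a=np.radians(yaw)
    T=np.array([[np.sin(a)*-1,np.cos(a),0],[np.cos(a),np.sin(a),0],[0,0,-1]])
    d=R.T@(np.array([x,y,z])-s['position']); w=np.degrees(Ro.from_matrix(R.T@T).as_rotvec())
    print('dist mm',np.linalg.norm(d)*1e3,'turn deg',np.linalg.norm(w),'\nshift',(d/.3).round(4),'turn',(w/45).round(4))
if __name__=='__main__': go(*map(float,sys.argv[1:5]))
E
python3 go.py .42 .22 .36 -75
python3 - <<'E'
from h import *
P=np.load('side0.npz')['P'].reshape(-1,3); P=P[np.isfinite(P).all(1)]
for lo,hi in((.07,.14),(.14,.25)):
    q=P[(P[:,2]>lo)&(P[:,2]<hi)&(P[:,0]>.4)&(P[:,0]<.66)&(P[:,1]<-.4)&(P[:,1]>-.65)]
    print(len(q), np.percentile(q,[2,50,98],axis=0).round(3).tolist() if len(q) else '')
E
```

```text
dist mm 355.8726584548747 turn deg 139.5145414157551 
shift [-0.9482 -0.5688 -0.4294] turn [-4.0000e-04  7.0000e-04  3.1003e+00]
710 [[0.402, -0.575, 0.071], [0.535, -0.564, 0.102], [0.588, -0.515, 0.138]]
3378 [[0.519, -0.644, 0.146], [0.611, -0.552, 0.235], [0.658, -0.411, 0.245]]
```

step_arm:
  targets:
    - [[0,0,-0.43],[0,0,0.3]]
    - [[0,0,-0.43],[0,0,0.3]]
    - [[0,0,-0.43],[0,0,0.5]]
    - [[-0.95,-0.57,-0.43],[0,0,1]]
    - [[-0.95,-0.57,-0.43],[0,0,1]]
    - [[-0.95,-0.57,-0.43],[0,0,1]]
    - [[-0.95,-0.57,-0.43],[0,0,1]]
    - [[-0.95,-0.57,-0.43],[0,0,1]]
    - [[-0.95,-0.57,-0.43],[0,0,1]]
    - [[-0.95,-0.57,-0.43],[0,0,1]]
  jaw: 85

```text
time_s: 1.13
position: [0.3984, 0.2515, 0.36]
tool_rot: [[-0.334, 0.943, 0.0], [0.943, 0.334, 0.0], [-0.0, 0.0, -1.0]]
ft_force: [0.9, 1.5, 0.2]
grip_width: 0.0849
gripper_force: 0.0
```

```bash
python3 go.py .42 -.07 .36 -75
```

```text
dist mm 322.26936251245735 turn deg 94.52244169693851 
shift [-1.0343e+00 -2.9030e-01 -1.0000e-04] turn [ 3.0000e-04 -3.0000e-04  2.1005e+00]
```

step_arm:
  targets:
    - [[-0.95,-0.27,0],[0,0,1]]
    - [[-0.95,-0.27,0],[0,0,1]]
    - [[-0.95,-0.27,0],[0,0,1]]
    - [[-0.95,-0.27,0],[0,0,1]]
    - [[-0.95,-0.27,0],[0,0,1]]
    - [[-0.95,-0.27,0],[0,0,1]]
    - [[-0.95,-0.27,0],[0,0,1]]
    - [[-0.95,-0.27,0],[0,0,1]]
    - [[-0.95,-0.27,0],[0,0,1]]
    - [[-0.95,-0.27,0],[0,0,1]]

```text
time_s: 1.97
position: [0.4166, -0.0421, 0.3598]
tool_rot: [[0.431, 0.903, -0.0], [0.903, -0.431, 0.0], [0.0, -0.0, -1.0]]
ft_force: [-0.1, 0.7, -0.7]
grip_width: 0.0852
gripper_force: 0.0
```

```bash
python3 go.py .5 -.33 .32 -75.3
```

```text
dist mm 302.4121568448907 turn deg 49.795286207113875 
shift [-0.7466  0.6643  0.1323] turn [-5.0000e-04 -3.0000e-04  1.1066e+00]
```

step_arm:
  targets:
    - [[-0.75,0.66,0],[0,0,1]]
    - [[-0.75,0.66,0],[0,0,1]]
    - [[-0.75,0.66,0],[0,0,1]]
    - [[-0.75,0.66,0],[0,0,1]]
    - [[-0.75,0.66,0.1],[0,0,1]]
    - [[-0.75,0.66,0.1],[0,0,1]]
    - [[-0.75,0.66,0.1],[0,0,1]]
    - [[-0.75,0.66,0.1],[0,0,1]]
    - [[-0.75,0.66,0.1],[0,0,1]]
    - [[-0.75,0.66,0.1],[0,0,1]]

```text
time_s: 2.8
position: [0.4994, -0.3289, 0.3297]
tool_rot: [[0.942, 0.336, -0.0], [0.336, -0.942, 0.001], [0.0, -0.001, -1.0]]
ft_force: [-0.8, 0.5, 0.6]
grip_width: 0.085
gripper_force: 0.0
```

```bash
python3 go.py .529 -.3718 .12 -75.2
```

```text
dist mm 216.1255980025772 turn deg 4.856775464303109 
shift [0.045  0.1684 0.699 ] turn [-0.0011 -0.      0.1079]
```

step_arm:
  targets:
    - [[0.045,0.168,0],[0,0,0.108]]
    - [[0.045,0.168,0.1],[0,0,0.108]]
    - [[0.045,0.168,0.7],[0,0,0.108]]
    - [[0.045,0.168,0.7],[0,0,0.108]]
    - [[0.045,0.168,0.7],[0,0,0.108]]
    - [[0.045,0.168,0.7],[0,0,0.108]]
    - [[0.045,0.168,0.7],[0,0,0.108]]
    - [[0.045,0.168,0.7],[0,0,0.108]]
    - [[0.045,0.168,0.7],[0,0,0.108]]
    - [[0.045,0.168,0.7],[0,0,0.108]]

```text
time_s: 3.63
position: [0.5294, -0.3731, 0.1229]
tool_rot: [[0.967, 0.255, 0.003], [0.255, -0.967, -0.003], [0.002, 0.004, -1.0]]
ft_force: [-0.4, 0.1, -0.1]
grip_width: 0.0849
gripper_force: 0.0
```

```bash
python3 go.py .529 -.3718 .039 -75.2; python3 - <<'E'
from h import *
t=cam('top')['img'];s=cam('side')['img']
f=lambda im,y,x,h,w,k:cv2.resize(im[y:y+h,x:x+w],None,fx=k,fy=k,interpolation=cv2.INTER_CUBIC)
save('c2.png',np.hstack([f(t,130,340,120,100,4),f(s,210,320,120,100,4)]))
E
```

```text
dist mm 83.9045615958058 turn deg 0.2775019072691762 
shift [-0.0009 -0.0058  0.2796] turn [ 0.0052 -0.0031 -0.0011]
```

View pics/c2.png

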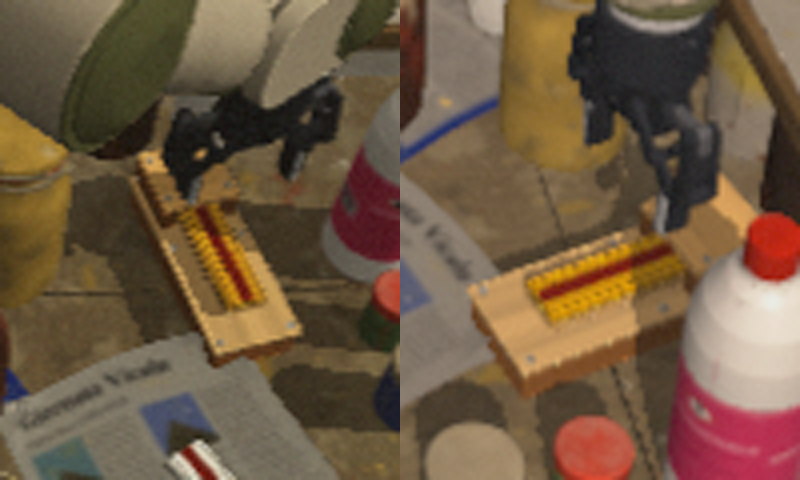

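The open fingers straddle the bar, with tips at about (190,195) and (295,170) in the left crop, above its open part and clear of the bottle and jar. I lower it slowly now.

step_arm:
  targets:
    - [[0,-0.003,0.1],[0,0,0]]
    - [[0,-0.003,0.15],[0,0,0]]
    - [[0,-0.003,0.2],[0,0,0]]
    - [[0,-0.003,0.24],[0,0,0]]
    - [[0,-0.003,0.26],[0,0,0]]
    - [[0,-0.003,0.275],[0,0,0]]
    - [[0,-0.003,0.275],[0,0,0]]
    - [[0,-0.003,0.275],[0,0,0]]

```text
time_s: 4.4
position: [0.5282, -0.373, 0.0381]
tool_rot: [[0.967, 0.253, 0.001], [0.253, -0.967, -0.001], [0.001, 0.001, -1.0]]
ft_force: [-0.8, 0.0, -0.5]
grip_width: 0.085
gripper_force: 0.0
```

```bash
python3 go.py .529 -.3718 .0385 -75.2
```

```text
dist mm 1.4668042142417541 turn deg 0.1586688786567987 
shift [ 0.0034 -0.0032 -0.0013] turn [ 0.0014 -0.0008 -0.0031]
```

step_arm:
  targets:
    - [[0,-0.003,-0.002],[0,0,0]]
    - [[0,-0.003,-0.002],[0,0,0]]
    - [[0,-0.003,-0.002],[0,0,0]]
    - [[0,-0.003,-0.002],[0,0,0]]
    - [[0,-0.003,-0.002],[0,0,0]]
    - [[0,-0.003,-0.002],[0,0,0]]
  jaw: 44
  grip_force: 20

```text
time_s: 4.9
position: [0.5277, -0.3719, 0.038]
tool_rot: [[0.967, 0.253, 0.0], [0.253, -0.967, -0.0], [0.0, 0.0, -1.0]]
ft_force: [-0.7, 0.8, 0.5]
grip_width: 0.0439
gripper_force: 0.0
```

```bash
python3 go.py .529 -.3718 .0385 -75.2
```

```text
dist mm 1.3649982769791944 turn deg 0.1433873625447168 
shift [ 0.0042  0.0009 -0.0016] turn [ 0.0001 -0.     -0.0032]
```

Nothing touches at 44 mm. I close on the bar gently.

step_arm:
  targets:
    - [[0,0,0],[0,0,0]]
    - [[0,0,0],[0,0,0]]
    - [[0,0,0],[0,0,0]]
    - [[0,0,0],[0,0,0]]
    - [[0,0,0],[0,0,0]]
    - [[0,0,0],[0,0,0]]
    - [[0,0,0],[0,0,0]]
  jaw: 30
  grip_force: 40

```text
time_s: 5.48
position: [0.5279, -0.372, 0.0382]
tool_rot: [[0.967, 0.253, 0.0], [0.253, -0.967, -0.0], [0.0, 0.001, -1.0]]
ft_force: [-0.4, 0.2, 3.6]
grip_width: 0.0368
gripper_force: 41.8
```

```bash
python3 -c "
from h import *
s=env.observe();print(s['position'],s['ft_force'],s['wrist_torque'],s['grip_width'],s['gripper_force'])"
```

```text
[ 0.5278546  -0.3719561   0.03821462] [-0.36129658  0.20659658  3.62039565] [ 0.06283176  0.04511744 -0.03784748] 0.036803657366928325 41.75720125436783
```

step_arm:
  targets:
    - [[0,0,-0.003],[0,0,0]]
    - [[0,0,-0.006],[0,0,0]]
    - [[0,0,-0.006],[0,0,0]]
    - [[0,0,-0.006],[0,0,0]]

```text
time_s: 5.82
position: [0.5276, -0.3717, 0.0394]
tool_rot: [[0.967, 0.253, -0.001], [0.253, -0.967, 0.0], [-0.0, -0.001, -1.0]]
ft_force: [-0.7, -0.5, -1.2]
grip_width: 0.0367
gripper_force: 41.2
```

```bash
python3 -c "
from h import *
s=env.observe();print(s['position'],s['ft_force'],s['wrist_torque'],s['grip_width'],s['gripper_force'])"; python3 m.py | grep -A1 -E 'gold|side red'
```

```text
[ 0.52756423 -0.3716689   0.03939351] [-0.68551612 -0.45395415 -1.22091753] [ 0.0024465  -0.00156238  0.01239448] 0.03671110334103348 41.15634351968765
top gold 113 z 0.057 rect c [ 537.6 -505.8] [74.3 39.8] axis deg -134.5
[[498.0, -521.0], [528.0, -547.0], [577.0, -491.0], [547.0, -465.0]]
--
side red 37 z 0.056 rect c [ 500.3 -377.8] [64.3  6.6] axis deg -165.7
[[468.0, -382.0], [470.0, -388.0], [532.0, -374.0], [531.0, -368.0]]
side gold 141 z 0.0546 rect c [ 500.7 -385.8] [72.3 26.5] axis deg -157.7
[[462.0, -382.0], [469.0, -408.0], [539.0, -389.0], [532.0, -364.0]]
```

step_arm:
  targets:
    - [[-0.015,0,0],[0,0,0]]
    - [[-0.03,0,0],[0,0,0]]
    - [[-0.05,0,0],[0,0,0]]
    - [[-0.07,0,0],[0,0,0]]
    - [[-0.09,0,0],[0,0,0]]
    - [[-0.1,0,0],[0,0,0]]

```text
time_s: 6.42
position: [0.4977, -0.3798, 0.0398]
tool_rot: [[0.968, 0.252, -0.0], [0.252, -0.968, 0.0], [-0.0, -0.0, -1.0]]
ft_force: [0.1, 1.0, -0.7]
grip_width: 0.0365
gripper_force: 41.2
```

step_arm:
  targets:
    - [[-0.02,0,0],[0,0,0]]
    - [[-0.05,0,0],[0,0,0]]
    - [[-0.08,0,0],[0,0,0]]
    - [[-0.11,0,0],[0,0,0]]
    - [[-0.14,0,0],[0,0,0]]
    - [[-0.16,0,0],[0,0,0]]
    - [[-0.17,0,0],[0,0,0]]
    - [[-0.17,0,0],[0,0,0]]
    - [[-0.17,0,0],[0,0,0]]

```text
time_s: 7.17
position: [0.4494, -0.3924, 0.0398]
tool_rot: [[0.968, 0.253, 0.0], [0.253, -0.968, -0.0], [0.0, 0.0, -1.0]]
ft_force: [0.2, 0.1, -0.5]
grip_width: 0.0369
gripper_force: 41.2
```

```bash
python3 - <<'E'
from h import *
t=cam('top')['img'];s=cam('side')['img']
f=lambda im,y,x,h,w,k:cv2.resize(im[y:y+h,x:x+w],None,fx=k,fy=k,interpolation=cv2.INTER_CUBIC)
save('c3.png',np.hstack([f(t,130,340,120,100,4),f(s,210,310,120,100,4)]))
E
```

```text
(no output)
```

View pics/c3.png

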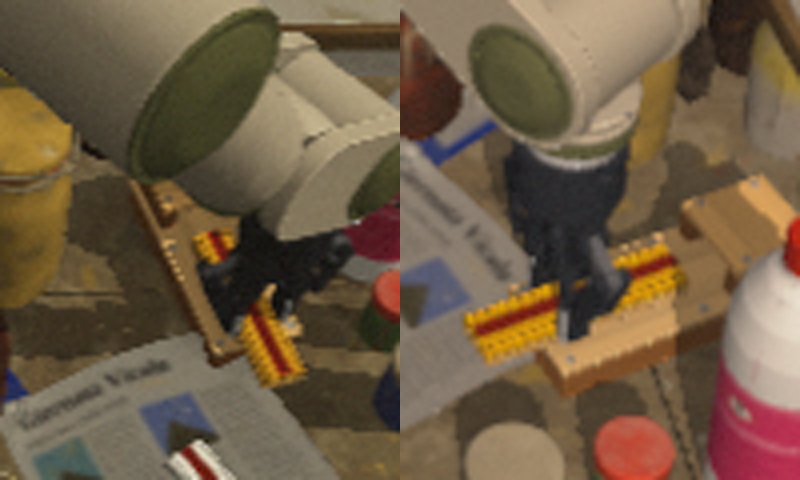

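The bar's bridge-side end, at right crop (685,265), is clear of the bridge and the bar is held level. I lift it straight up.

step_arm:
  targets:
    - [[0,0,-0.03],[0,0,0]]
    - [[0,0,-0.1],[0,0,0]]
    - [[0,0,-0.2],[0,0,0]]
    - [[0,0,-0.3],[0,0,0]]
    - [[0,0,-0.4],[0,0,0]]
    - [[0,0,-0.5],[0,0,0]]
    - [[0,0,-0.6],[0,0,0]]
    - [[0,0,-0.7],[0,0,0]]
    - [[0,0,-0.8],[0,0,0]]
    - [[0,0,-0.9],[0,0,0]]

```text
time_s: 8.1
position: [0.4493, -0.3917, 0.3121]
tool_rot: [[0.967, 0.253, 0.0], [0.253, -0.967, -0.001], [0.0, 0.001, -1.0]]
ft_force: [-0.3, 0.1, -1.0]
grip_width: 0.0369
gripper_force: 41.2
```

```bash
python3 go.py .42 -.12 .34 -85; python3 m.py | grep x; python3 - <<'E'
from h import *
d=cam('side'); P=cloud(d); hsv=cv2.cvtColor(d['img'],cv2.COLOR_RGB2HSV).astype(int); H,S,V=hsv[...,0],hsv[...,1],hsv[...,2]
m=(H>17)&(H<32)&(S>190)&(V>70)&(P[...,2]>.24)&(P[...,2]<.35)&(abs(P[...,0]-.45)<.13)&(abs(P[...,1]+.39)<.08)
W=P[m]; print(m.sum()); 
k=(W[:,0]-.449)*.967+(W[:,1]+.39)*.253
for a in(-90,-70,-50,40,60): q=W[(k>a/1e3)&(k<(a+20)/1e3)]; print(a,len(q),q.mean(0).round(4),q[:,2].max().round(4)) if len(q) else 0
print(k.min(),k.max())
E
```

```text
dist mm 274.65896121477067 turn deg 9.684038530710307 
shift [ 0.1352 -0.9007 -0.0934] turn [ 0.0008 -0.0005  0.2152]
top red 113 z 0.0569 rect c [ 535.8 -503.7] [70.2 41.2] axis deg -134.5
top gold 122 z 0.3253 rect c [ 645.6 -521.1] [70.9 54.3] axis deg -148.5
top blue 72 z 0.1936 rect c [499.7 340.7] [  7.4 128.8] axis deg 172.1
373
-70 62 [ 0.3949 -0.4146  0.3296] 0.3338
-50 63 [ 0.4133 -0.4119  0.33  ] 0.3339
40 46 [ 0.5019 -0.3946  0.3299] 0.3354
60 56 [ 0.5206 -0.3844  0.3306] 0.3352
-0.06450385008400479 0.09419418084459663Traceback (most recent call last):
  File "m.py", line 10, in <module>
    red=comp(inb(b0)&((H<7)|(H>174))&(S>150)&(V>50)&(P[...,2]<.08))
  File "m.py", line 5, in comp
    n,l,st,_=cv2.connectedComponentsWithStats(m.astype(np.uint8)); return l==1+np.argmax(st[1:,4])
                                                                               ~~~~~~~~~^^^^^^^^^^
    return _wrapfunc(a, 'argmax', axis=axis, out=out, **kwds)
    return bound(*args, **kwds)
ValueError: attempt to get argmax of an empty sequence
```

step_arm:
  targets:
    - [[0.01,-0.05,-0.09],[0,0,0]]
    - [[0.02,-0.12,-0.09],[0,0,0.03]]
    - [[0.04,-0.22,-0.09],[0,0,0.06]]
    - [[0.05,-0.32,-0.09],[0,0,0.09]]
    - [[0.07,-0.42,-0.09],[0,0,0.12]]
    - [[0.08,-0.52,-0.09],[0,0,0.14]]
    - [[0.1,-0.62,-0.09],[0,0,0.17]]
    - [[0.11,-0.72,-0.09],[0,0,0.2]]
    - [[0.12,-0.82,-0.09],[0,0,0.2]]
    - [[0.13,-0.9,-0.09],[0,0,0.21]]

```text
time_s: 9.08
position: [0.4178, -0.1189, 0.336]
tool_rot: [[0.996, 0.091, -0.002], [0.091, -0.996, 0.001], [-0.001, -0.001, -1.0]]
ft_force: [0.3, 0.1, -0.1]
grip_width: 0.0372
gripper_force: 41.2
```

```bash
python3 go.py .44 .13 .34 -93
```

```text
dist mm 249.96104544392705 turn deg 8.245756872300081 
shift [ 0.1497 -0.8196 -0.0126] turn [-0.0016  0.002   0.1832]
```

step_arm:
  targets:
    - [[0.02,-0.1,0],[0,0,0.02]]
    - [[0.04,-0.2,0],[0,0,0.04]]
    - [[0.06,-0.3,0],[0,0,0.06]]
    - [[0.07,-0.4,0],[0,0,0.09]]
    - [[0.09,-0.5,0],[0,0,0.11]]
    - [[0.11,-0.6,0],[0,0,0.13]]
    - [[0.13,-0.7,0],[0,0,0.15]]
    - [[0.14,-0.76,0],[0,0,0.17]]
    - [[0.15,-0.82,0],[0,0,0.18]]
    - [[0.15,-0.82,0],[0,0,0.18]]

```text
time_s: 9.92
position: [0.4406, 0.1303, 0.3357]
tool_rot: [[0.999, -0.047, -0.002], [-0.047, -0.999, 0.001], [-0.002, -0.001, -1.0]]
ft_force: [0.1, -0.3, -0.6]
grip_width: 0.0369
gripper_force: 41.2
```

```bash
python3 go.py .4816 .3156 .30 -98.2
```

```text
dist mm 193.09139350917226 turn deg 5.483686790310776 
shift [ 0.1074 -0.6233  0.1192] turn [-0.0006  0.0029  0.1218]
```

step_arm:
  targets:
    - [[0.02,-0.1,0],[0,0,0.02]]
    - [[0.03,-0.2,0],[0,0,0.04]]
    - [[0.05,-0.3,0],[0,0,0.06]]
    - [[0.07,-0.4,0],[0,0,0.08]]
    - [[0.09,-0.5,0.03],[0,0,0.1]]
    - [[0.1,-0.58,0.06],[0,0,0.12]]
    - [[0.107,-0.62,0.1],[0,0.003,0.122]]
    - [[0.107,-0.623,0.12],[0,0.003,0.122]]
    - [[0.107,-0.623,0.12],[0,0.003,0.122]]
    - [[0.107,-0.623,0.12],[0,0.003,0.122]]

```text
time_s: 10.75
position: [0.4827, 0.3116, 0.3006]
tool_rot: [[0.989, -0.146, 0.002], [-0.146, -0.989, -0.001], [0.002, 0.001, -1.0]]
ft_force: [-0.0, -0.0, -0.3]
grip_width: 0.0367
gripper_force: 41.2
```

```bash
cat > k.py <<'E'
from h import *
s=env.observe(); p=s['position']; ax=s['tool_rot'][:2,0]; lat=np.array([-ax[1],ax[0]])
print('tcp',p.round(4),'yaw x',np.degrees(np.arctan2(ax[1],ax[0])).round(2),'tilt',s['tool_rot'][2].round(4),'f',s['ft_force'].round(1),s['wrist_torque'].round(2))
hz=p[2]+.0158
for n in('top','side'):
    d=cam(n); P=cloud(d); hsv=cv2.cvtColor(d['img'],cv2.COLOR_RGB2HSV).astype(int); H,S,V=hsv[...,0],hsv[...,1],hsv[...,2]
    save('k_%s_%d.png'%(n,s['time_s']*100),d['img'])
    near=(np.linalg.norm(P[...,:2]-p[:2],axis=-1)<.13)
    def mk(c,zl,zh): return near&c&(P[...,2]>zl)&(P[...,2]<zh)
    g=mk((H>17)&(H<32)&(S>180)&(V>60),hz-.02,hz+.01); r=mk(((H<8)|(H>172))&(S>140)&(V>40),hz-.008,hz+.01)
    b=mk((H>98)&(H<130)&(S>90)&(V>40),.183,.205)
    for nm,m,h in(('gold',g,hz-.003),('red',r,hz),('blue',b,.194)):
        if m.sum()<8: print(n,nm,m.sum()); continue
        v,u=np.nonzero(m); W=np.array([ray(d,a,c,h) for a,c in zip(u,v)])[:,:2]-p[:2]
        al=W@ax*1e3; la=W@lat*1e3; f=np.polyfit(al,la,1)
        rc=cv2.minAreaRect((W*1e3).astype(np.float32))
        print(n,nm,m.sum(),'z',np.nanmedian(P[m][:,2]).round(4),'along',al.min().round(1),al.max().round(1),'lat',la.min().round(1),la.max().round(1),'fit off,deg',f[1].round(2),np.degrees(f[0]).round(2))
        bx=(cv2.boxPoints(rc)/1e3); print('   rect along/lat',(bx@ax*1e3).round(1),(bx@lat*1e3).round(1),[round(x,1) for x in rc[1]])
E
python3 k.py
```

```text
tcp [0.4827 0.3116 0.3006] yaw x -8.42 tilt [ 1.7e-03  7.0e-04 -1.0e+00] f [-0.  -0.  -0.3] [ 0.03  0.   -0.02]
top gold 0
top red 0
top blue 26 z 0.1928 along -80.3 -64.6 lat -24.3 5.6 fit off,deg -84.6 -55.06
   rect along/lat [-80.1 -64.6 -66.1 -81.6] [-24.5 -23.8   6.3   5.5] [30.1, 15.5]
side gold 155 z 0.3157 along -62.9 93.0 lat -29.8 22.4 fit off,deg -12.4 0.85
   rect along/lat [-63.2  92.5  93.6 -62. ] [-26.6 -29.9  21.2  24.5] [51.1, 155.7]
side red 0
side blue 165 z 0.1922 along -75.7 101.9 lat -32.0 36.1 fit off,deg -4.28 -5.01
   rect along/lat [-76.7 101.3 102.9 -75.1] [-27.5 -32.   31.6  36.1] [63.6, 178.1]
```

```bash
cat > jj.py <<'E'
from h import *
ang=np.radians(-8.2)
for n in('top','side'):
    d=np.load(n+'0.npz'); dd=cam(n); P=d['P']; hsv=cv2.cvtColor(d['img'],cv2.COLOR_RGB2HSV).astype(int); H,S,V=hsv[...,0],hsv[...,1],hsv[...,2]
    m=(np.linalg.norm(P[...,:2]-[.496,.3135],axis=-1)<.12)&(H>98)&(H<130)&(S>90)&(V>40)
    for zl in(.18,.1915):
      mm=m&(P[...,2]>zl)&(P[...,2]<.205); v,u=np.nonzero(mm)
      for nm,W in(('ray',np.array([ray(dd,a,c,.194) for a,c in zip(u,v)])),('dep',P[mm])):
        W=(W[:,:2]-[.496,.3135])*1e3; c,s=np.cos(ang),np.sin(ang); al=W@[c,s]; la=W@[-s,c]
        o=[]
        for sg in(1,-1):
            k=(sg*la>12)&(abs(al)<80); f=np.polyfit(al[k],la[k],1); o+=[k.sum(),round(f[1],1),round(np.degrees(f[0]),2)]
        e=[]
        for sg in(1,-1):
            k=(sg*al>80)&(abs(la)<20); f=np.polyfit(la[k],al[k],1); e+=[k.sum(),round(f[1],1),round(np.degrees(-f[0]),2)]
        print(n,zl,nm,'long',o,'short',e)
E
python3 jj.py
```

```text
top 0.18 ray long [np.int64(92), np.float64(27.6), np.float64(0.22), np.int64(91), np.float64(-24.0), np.float64(0.22)] short [np.int64(30), np.float64(86.8), np.float64(-0.4), np.int64(33), np.float64(-88.8), np.float64(1.91)]
top 0.18 dep long [np.int64(93), np.float64(28.1), np.float64(0.25), np.int64(91), np.float64(-23.6), np.float64(0.13)] short [np.int64(29), np.float64(88.1), np.float64(1.11), np.int64(33), np.float64(-88.3), np.float64(0.88)]
top 0.1915 ray long [np.int64(77), np.float64(27.7), np.float64(0.25), np.int64(78), np.float64(-24.0), np.float64(0.13)] short [np.int64(21), np.float64(87.5), np.float64(-1.28), np.int64(25), np.float64(-88.4), np.float64(-0.03)]
top 0.1915 dep long [np.int64(77), np.float64(27.8), np.float64(0.35), np.int64(77), np.float64(-23.9), np.float64(0.28)] short [np.int64(21), np.float64(87.8), np.float64(0.82), np.int64(25), np.float64(-88.2), np.float64(-0.64)]
side 0.18 ray long [np.int64(51), np.float64(20.8), np.float64(0.33), np.int64(81), np.float64(-30.0), np.float64(-1.25)] short [np.int64(9), np.float64(86.7), np.float64(5.27), np.int64(7), np.float64(-87.4), np.float64(-8.23)]
side 0.18 dep long [np.int64(51), np.float64(25.1), np.float64(0.6), np.int64(79), np.float64(-26.5), np.float64(-1.01)] short [np.int64(7), np.float64(87.1), np.float64(1.05), np.int64(8), np.float64(-85.9), np.float64(1.15)]
side 0.1915 ray long [np.int64(27), np.float64(22.0), np.float64(-1.62), np.int64(50), np.float64(-27.9), np.float64(-0.94)] short [np.int64(7), np.float64(87.4), np.float64(-1.11), np.int64(7), np.float64(-87.4), np.float64(-8.23)]
side 0.1915 dep long [np.int64(27), np.float64(23.1), np.float64(-0.18), np.int64(49), np.float64(-27.7), np.float64(-1.12)] short [np.int64(7), np.float64(87.1), np.float64(1.05), np.int64(7), np.float64(-87.5), np.float64(-8.02)]
```

View pics/k_side_1075.png

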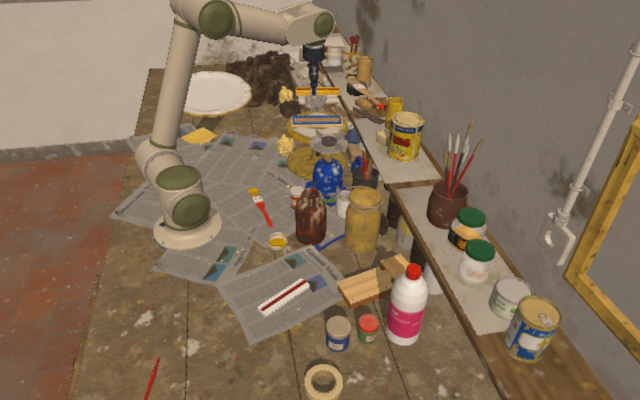

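The side view shows the bar held level over the stand at (316,92), with the jig at (318,120) below it. Pots, jars and the white bar are where they were. After allowing for the visible wall faces, the jig centre is about (0.498, 0.316) with yaw -8.1°. The bar's centre is 14.6 mm ahead of the TCP.

```bash
python3 go.py .4835 .318 .23 -98.1
```

```text
dist mm 71.89148527614034 turn deg 0.40429025804693103 
shift [-0.002  -0.0197  0.2388] turn [-0.001  -0.0046 -0.0076]
```

step_arm:
  targets:
    - [[-0.002,-0.01,0.03],[0,-0.002,-0.004]]
    - [[-0.002,-0.02,0.08],[0,-0.004,-0.007]]
    - [[-0.002,-0.02,0.13],[0,-0.004,-0.007]]
    - [[-0.002,-0.02,0.17],[0,-0.004,-0.007]]
    - [[-0.002,-0.02,0.2],[0,-0.004,-0.007]]
    - [[-0.002,-0.02,0.23],[0,-0.004,-0.007]]
    - [[-0.002,-0.02,0.238],[0,-0.004,-0.007]]
    - [[-0.002,-0.02,0.238],[0,-0.004,-0.007]]
    - [[-0.002,-0.02,0.238],[0,-0.004,-0.007]]

```text
time_s: 11.7
position: [0.4834, 0.3189, 0.2298]
tool_rot: [[0.99, -0.14, 0.0], [-0.14, -0.99, 0.001], [-0.0, -0.001, -1.0]]
ft_force: [-0.5, 1.0, -0.3]
grip_width: 0.0367
gripper_force: 41.2
```

```bash
python3 k.py; python3 go.py .4835 .318 .2065 -98.1; python3 - <<'E'
from h import *
for n in('top','side'):
    d=cam(n)['img']; y,x,h,w=((100,130,120,130) if n=='top' else (70,270,75,100)); save('z_%s.png'%n,cv2.resize(d[y:y+h,x:x+w],None,fx=(4 if n=='top' else 8),fy=(4 if n=='top' else 8),interpolation=cv2.INTER_CUBIC))
E
```

```text
tcp [0.4834 0.3189 0.2298] yaw x -8.07 tilt [-0.e+00 -6.e-04 -1.e+00] f [-0.5  1.  -0.3] [-0.03  0.04 -0.05]
top gold 0
top red 0
top blue 74 z 0.1926 along -80.4 -37.6 lat -31.4 26.5 fit off,deg -65.25 -47.13
   rect along/lat [-80.1 -37.6 -38.1 -80.6] [-31.6 -31.2  26.7  26.4] [58.0, 42.5]
side gold 155 z 0.2444 along -63.6 93.4 lat -30.0 23.6 fit off,deg -11.02 1.8
   rect along/lat [-64.   92.7  94.1 -62.6] [-25.6 -30.1  19.   23.6] [49.2, 156.8]
side red 3
side blue 165 z 0.1925 along -75.6 102.1 lat -39.9 29.2 fit off,deg -11.19 -4.68
   rect along/lat [-76.6 101.4 103.4 -74.6] [-34.4 -40.   23.8  29.3] [63.8, 178.1]
dist mm 23.55270742174776 turn deg 0.059305824569547236 
shift [0.0005 0.0032 0.0784] turn [-0.001  -0.0005  0.0007]
```

View pics/z_side.png

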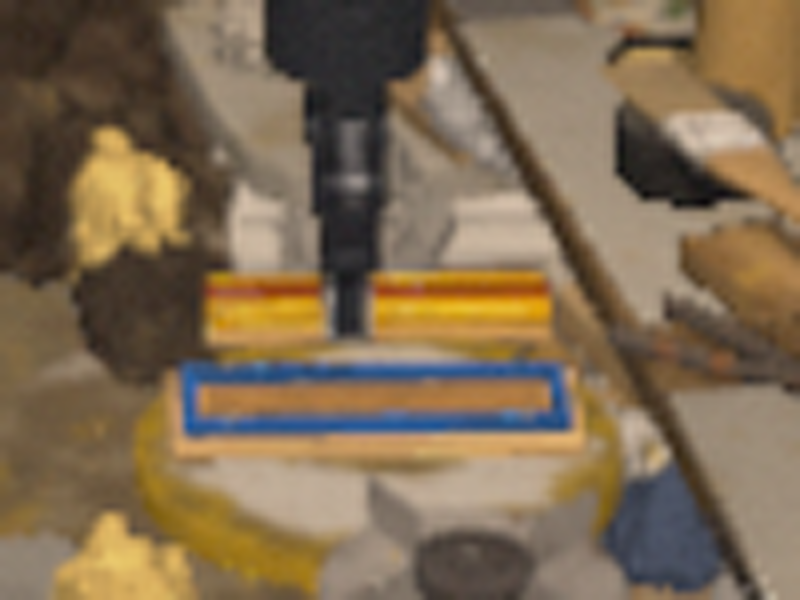

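View pics/z_top.png

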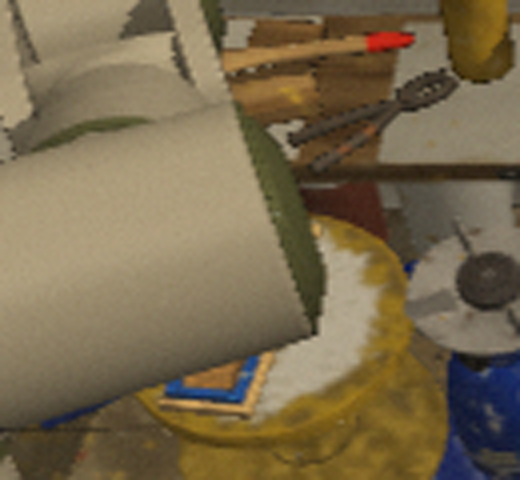

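In the side crop the bar (x 205–551) sits lengthwise centred over the jig (x 184–572) and parallel to it. The lateral check agrees to about 1 mm. I lower it to the final height.

step_arm:
  targets:
    - [[0,0.003,0.02],[0,0,0]]
    - [[0,0.003,0.04],[0,0,0]]
    - [[0,0.003,0.06],[0,0,0]]
    - [[0,0.003,0.072],[0,0,0]]
    - [[0,0.003,0.078],[0,0,0]]
    - [[0,0.003,0.078],[0,0,0]]
    - [[0,0.003,0.078],[0,0,0]]
    - [[0,0.003,0.078],[0,0,0]]
    - [[0,0.003,0.078],[0,0,0]]
    - [[0,0.003,0.078],[0,0,0]]

```text
time_s: 12.73
position: [0.4831, 0.318, 0.2061]
tool_rot: [[0.99, -0.14, -0.0], [-0.14, -0.99, 0.0], [-0.0, -0.0, -1.0]]
ft_force: [-0.4, -0.4, -0.3]
grip_width: 0.037
gripper_force: 41.2
```

```bash
python3 k.py|grep -v rect; python3 go.py .4835 .318 .2065 -98.1; python3 - <<'E'
from h import *
d=cam('side')['img']; save('z2.png',cv2.resize(d[70:145,270:370],None,fx=8,fy=8,interpolation=cv2.INTER_CUBIC))
E
```

```text
tcp [0.4831 0.318  0.2061] yaw x -8.07 tilt [-5.e-04 -3.e-04 -1.e+00] f [-0.4 -0.4 -0.3] [-0.04  0.02  0.01]
top gold 13 z 0.2159 along -67.2 -57.4 lat -22.1 -3.8 fit off,deg -86.76 -64.88
top red 0
top blue 82 z 0.1926 along -80.3 -29.5 lat -30.4 28.7 fit off,deg -50.97 -38.01
side gold 163 z 0.2204 along -63.6 94.4 lat -30.2 22.2 fit off,deg -9.77 -0.73
side red 0
side blue 108 z 0.1926 along -75.5 103.1 lat -38.9 30.2 fit off,deg -25.63 -3.75
dist mm 0.6073247682796908 turn deg 0.04808911030594062 
shift [ 0.0013 -0.0002 -0.0015] turn [-0.0003  0.0008  0.0007]
```

View pics/z2.png

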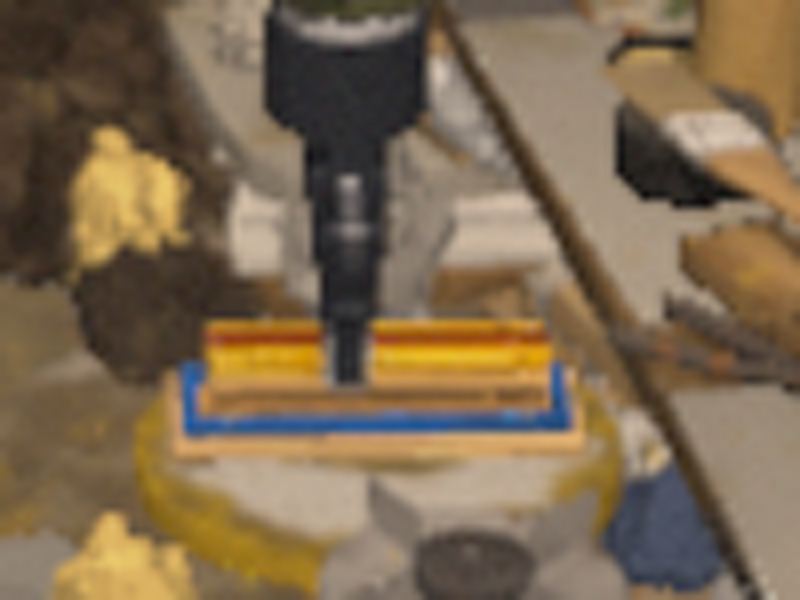

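The bar hangs level above the jig walls, with bar x 205–551 against walls 184–572 and equal margins at both ends. It is still and the wrist force is near zero, so I'm handing in.

```bash
python3 -c "
from rig import env,close_job
s=env.observe();print(s['time_s'],s['position'],abs(s['qvel']).max());print(close_job())"
```

```text
12.8833 [0.48308325 0.31801204 0.20601895] 0.08871265725118717
the job is handed in; nothing more can be done
None
```

I drew the gilded moulding out from under the bridge and carried it over to the jig. I handed the job in at 12.9 s with the moulding held still and level about 10 mm above the jig's walls, centred to within about 2 mm by my camera measurements.

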